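Find the empty offcut cell and open its flap

ROBOT

A 6-joint arm with a two-finger parallel gripper is mounted at the origin on the work surface. World frame = base frame: x ahead of the robot, y to its left, z up, the work surface at z = 0. Lengths are in m, angles in rad, forces in N, time in s.
With the tool pointing down it reaches from about 0.35 to 0.925 m from the base axis. Payload 6.4 kg.
Tool frame: the origin (TCP) lies between the finger pads; the fingertips stand 8 mm ahead of it and the grasp point (between the pads) lies 11 mm behind it; x points along the fingers, y is the direction in which the jaws open and shut, and the axes are right-handed (so a half turn about x gives the same grasp; the last joint's range is limited). The gripper opens to 94 mm and grips with 3 to 60 N. Pads are 16 mm wide; open, the fingers measure 119 mm over their backs; the gripper's body (75 mm by 177 mm) begins 78 mm behind the grasp point.
Start: joints at [1.085, 0.245, 1.558, -0, 1.339, -0.174], TCP at [0.199, 0.619, 0.213] pointing down, gripper open.
Joint ranges: [-3.13, 3.13], [-1.02, 2.26], [0.13, 2.54], [-0.95, 4.09], [0.21, 2.88], [-2.74, 2.74]. Speed limits (rad/s): [2.57, 2.57, 3.14, 3.14, 3.14, 3.14].

INTERFACE

Orientations are given as a unit quaternion [w, x, y, z].
In Python, from rig import r gives the robot as it stands.
- The arm moves only by the shell command python3 -m handwheel 'ROWS' [FORCE]. ROWS is a JSON object of lists of equal length, an entry for each row: "travel": the shift along the tool's x, y, z as a fraction of full scale, a list of three; "twist": the turn, a rotation vector about the tool's x, y, z as a fraction of full scale, a list of three; "claw": the finger opening in mm, from 0 to 94. A call has 1 to 20 rows; each row shifts and turns the pose as measured when the row begins, along the tool's axes as they then stand; what a row does not reach is not made up. Full scale, the value 1, is 15 cm for a shift and 120 degrees for a turn. A row lasts 1/10 s, in which the tool goes at most 50 mm and 8.59 degrees, less where a joint would pass 70% of its speed; a pose out of reach is approached as far as the arm can. A call with a number of a shift or a turn outside -1 to 1 is refused whole. A call with a gripper value outside its range is refused whole. The fingers move at their own pace and stop on an object; FORCE is the grip in N (left out, the last holds). Time passes only in rows, so rows that do not move let the fingers close. It gives the time, the measured TCP pose, the force and the opening at its end, in the units of the state.
- r.get_obs(): the state, without advancing time (a new reading comes with each control period).
- r.camera(name): name is "scene" or "top"; returns a dict with "pixels" (480x640x3 uint8, red, green, blue), "K" (3x3 intrinsics, pixels), "R" (3x3) and "t" (3): a world point X has camera coordinates R X + t. Camera axes: x right, y down, z forward; pixel columns grow to the right and rows downward; lengths in m; the calibration is good to about 2 mm. A picture is of the moment at which its call begins. There is no depth.
- r.sign_off(): hands the job in, once; it reports no verdict.
The state is a dict: "time_s": time; "qpos": joint angles; "qd": joint speeds; "joint_efforts": joint torques, N m; "tool_pos": TCP position; "orientation": TCP orientation; "contact_force": force on the tool from outside, world axes, zero at the start; "moment": the same for the moment, N m; "gripper_width": finger opening in m.
Only numpy, scipy, OpenCV 4.12 (cv2) and the standard library are available. Lean on these libraries where they do the work, as an engineer would, in place of code of your own. Each camera call takes 0.05 s, during which the arm holds its last target.

TASK

Three cells of the offcut chest are packed full and one is empty: press on the blue flaps with a fingertip to find the one that rocks, then push that flap wide open and leave it standing open with the other flaps level. Use only pressing and pushing: pick nothing up and leave the loose things on the chest and bench where they are.

Things in the scene. Friction and masses are not known exactly. Their poses are not given: they have to be found in the camera images.
- chest: Grey offcut chest, fixed to the bench: 190 long (its x, -67 to +123 of the origin), 333 wide (y), rim 90 high. Origin: underside, centre of the four-cell part; -x faces roughly to the robot. Four cells along y, 82 apart, each 124 x 77 inside, 5 mm floor, under four alike blue rocker flaps. Past them (x 67 to 123) a solid shelf, level with the rim, carries two loose things.
- flap1 (a joint): Tilt of flap 1, rad, about a pivot across its middle along the chest's y: 0 level, positive = far (+x) end down, negative = near (-x) end down, stops at +-0.9. Over a full cell it is blocked from below and gives under 0.05. Over the empty cell (any of the four) it turns either way against 0.09 N m of friction (2.5 N at a pad), has no spring and stays where left.
- flap1_mid (a point): Middle of the top face of flap 1, over its pivot, 88 above the bench when level; axes as the chest's. The flap is a blue plate 120 (x) x 74 (y) x 4 with a steel line over the pivot and a black rubber pad 38 either side. A finger going straight down at a pad tips a free flap about 0.7 rad in 30 mm. Flaps 1 to 4 run from the chest's +y to its -y.
- flap1_near (a point): Centre of the near (-x) rubber pad on the top face of flap 1, 38 from the pivot; it moves with the flap.
- flap1_far (a point): Centre of the far (+x) rubber pad on the top face of flap 1, 38 from the pivot; it moves with the flap.
- flap2 (a joint): Tilt of flap 2, rad, about a pivot across its middle along the chest's y: 0 level, positive = far (+x) end down, negative = near (-x) end down, stops at +-0.9. Over a full cell it is blocked from below and gives under 0.05. Over the empty cell (any of the four) it turns either way against 0.09 N m of friction (2.5 N at a pad), has no spring and stays where left.
- flap2_mid (a point): Middle of the top face of flap 2, over its pivot, 88 above the bench when level; axes as the chest's. The flap is a blue plate 120 (x) x 74 (y) x 4 with a steel line over the pivot and a black rubber pad 38 either side. A finger going straight down at a pad tips a free flap about 0.7 rad in 30 mm. Flaps 1 to 4 run from the chest's +y to its -y.
- flap2_near (a point): Centre of the near (-x) rubber pad on the top face of flap 2, 38 from the pivot; it moves with the flap.
- flap2_far (a point): Centre of the far (+x) rubber pad on the top face of flap 2, 38 from the pivot; it moves with the flap.
- flap3 (a joint): Tilt of flap 3, rad, about a pivot across its middle along the chest's y: 0 level, positive = far (+x) end down, negative = near (-x) end down, stops at +-0.9. Over a full cell it is blocked from below and gives under 0.05. Over the empty cell (any of the four) it turns either way against 0.09 N m of friction (2.5 N at a pad), has no spring and stays where left.
- flap3_mid (a point): Middle of the top face of flap 3, over its pivot, 88 above the bench when level; axes as the chest's. The flap is a blue plate 120 (x) x 74 (y) x 4 with a steel line over the pivot and a black rubber pad 38 either side. A finger going straight down at a pad tips a free flap about 0.7 rad in 30 mm. Flaps 1 to 4 run from the chest's +y to its -y.
- flap3_near (a point): Centre of the near (-x) rubber pad on the top face of flap 3, 38 from the pivot; it moves with the flap.
- flap3_far (a point): Centre of the far (+x) rubber pad on the top face of flap 3, 38 from the pivot; it moves with the flap.
- flap4 (a joint): Tilt of flap 4, rad, about a pivot across its middle along the chest's y: 0 level, positive = far (+x) end down, negative = near (-x) end down, stops at +-0.9. Over a full cell it is blocked from below and gives under 0.05. Over the empty cell (any of the four) it turns either way against 0.09 N m of friction (2.5 N at a pad), has no spring and stays where left.
- flap4_mid (a point): Middle of the top face of flap 4, over its pivot, 88 above the bench when level; axes as the chest's. The flap is a blue plate 120 (x) x 74 (y) x 4 with a steel line over the pivot and a black rubber pad 38 either side. A finger going straight down at a pad tips a free flap about 0.7 rad in 30 mm. Flaps 1 to 4 run from the chest's +y to its -y.
- flap4_near (a point): Centre of the near (-x) rubber pad on the top face of flap 4, 38 from the pivot; it moves with the flap.
- flap4_far (a point): Centre of the far (+x) rubber pad on the top face of flap 4, 38 from the pivot; it moves with the flap.
- slug: Loose brass cylinder, 28 diameter, 30 high, standing on the chest's shelf; origin centre of underside. Leave alone.
- billet: Loose aluminium block 28 x 40 x 25 high on the chest's shelf; origin centre of underside. Leave alone.
- oiler: Loose white oil bottle with a red cap, 56 diameter, 130 high, standing on the bench; origin centre of underside. Leave alone.
- wrench: Loose steel wrench 170 long lying on the bench along its x; origin near its middle, underside. Leave alone.
- driver: Loose screwdriver 190 long lying on the bench along its x; origin near its middle, underside. Leave alone.
- tray: Loose red open tray 130 x 100 x 45 high on the bench; origin centre of underside. Leave alone.
- cup: Loose steel cup, 72 diameter, 85 high, on the bench; origin centre of underside. Leave alone.

How it is judged:
At the end, for the whole second after the job is handed in: One flap stands tilted more than 0.6 rad either way, at rest (under 0.05 rad/s), and the other three are within 0.12 rad of level ((((value of joint flap1 above 0.6 rad or value of joint flap1 below -0.6 rad) and velocity of joint flap1 between -0.05 and 0.05 rad/s and value of joint flap2 between -0.12 and 0.12 rad and value of joint flap3 between -0.12 and 0.12 rad and value of joint flap4 between -0.12 and 0.12 rad) or ((value of joint flap2 above 0.6 rad or value of joint flap2 below -0.6 rad) and velocity of joint flap2 between -0.05 and 0.05 rad/s and value of joint flap1 between -0.12 and 0.12 rad and value of joint flap3 between -0.12 and 0.12 rad and value of joint flap4 between -0.12 and 0.12 rad) or ((value of joint flap3 above 0.6 rad or value of joint flap3 below -0.6 rad) and velocity of joint flap3 between -0.05 and 0.05 rad/s and value of joint flap1 between -0.12 and 0.12 rad and value of joint flap2 between -0.12 and 0.12 rad and value of joint flap4 between -0.12 and 0.12 rad) or ((value of joint flap4 above 0.6 rad or value of joint flap4 below -0.6 rad) and velocity of joint flap4 between -0.05 and 0.05 rad/s and value of joint flap1 between -0.12 and 0.12 rad and value of joint flap2 between -0.12 and 0.12 rad and value of joint flap3 between -0.12 and 0.12 rad))); the robot touches nothing.
It fails at once if the slug or billet on the chest was lifted, carried or pushed more than 20 mm (distance of any of slug, billet from where it was at the start of the episode above 0.02 m).
It fails at once if something loose on the bench was lifted, carried or pushed more than 20 mm (distance of any of oiler, wrench, driver, tray, cup from where it was at the start of the episode above 0.02 m).
It also fails if it takes over 58 s, if anything falls off the work surface, if the arm or the gripper's body presses on something with over 40 N, if the wrist force passes 120 N, or if a joint passes its speed limit or range.

## Working session

There is one attempt and no reset: what is moved stays moved. The work goes in short steps, Python scripts to look and compute and a shell command to move; the robot and the scene stay as the last step left them, time stands still between calls to the robot, and variables do not carry over. Pictures are saved under pics/ and viewed, and the job is handed in when it is done.

```bash
mkdir -p pics; ls
python3 - <<'E'
from rig import r
import cv2
o=r.get_obs()
for k in o: print(k,o[k])
for n in("top","scene"):
    c=r.camera(n); cv2.imwrite(f"pics/{n}0.png",c["pixels"][:,:,::-1]); print(n,c["K"],c["R"],c["t"])
E
```

```text
pics
time_s 0.0
qpos [ 1.08491292e+00  2.45816751e-01  1.55900680e+00 -1.72013502e-05
  1.33873272e+00 -1.74101611e-01]
qd [ 0.00059571  0.00038997  0.00144551 -0.00016896  0.00179788  0.00137122]
joint_efforts [ 1.83337461e-04 -4.15855801e+01 -3.14593542e+01  6.84666890e-02
  3.32208280e-02 -1.33257977e-04]
tool_pos [0.19910712 0.61812596 0.21234754]
orientation [ 0.69831264  0.10912544  0.69875137 -0.11044284]
contact_force [-0.60136376 -0.28664732 -0.03539489]
moment [0.02501887 0.02787153 0.02036152]
gripper_width 0.09391504269727328
top [[509.75628088   0.         324.35052774]
 [  0.         509.75628088 237.82052189]
 [  0.           0.           1.        ]] [[-0.01884266 -0.99981294  0.00436378]
 [-0.99417242  0.01827265 -0.10624172]
 [ 0.10614211 -0.00634023 -0.99433076]] [0.0156702  0.50881006 1.40095468]
scene [[484.82262229   0.         325.35363563]
 [  0.         484.82262229 230.47887308]
 [  0.           0.           1.        ]] [[ 0.58012841  0.81451339 -0.00435544]
 [ 0.44686363 -0.32273538 -0.8343589 ]
 [-0.68100215  0.48208901 -0.55120438]] [-0.29770081 -0.14829114  1.45416927]
```

View pics/top0.png

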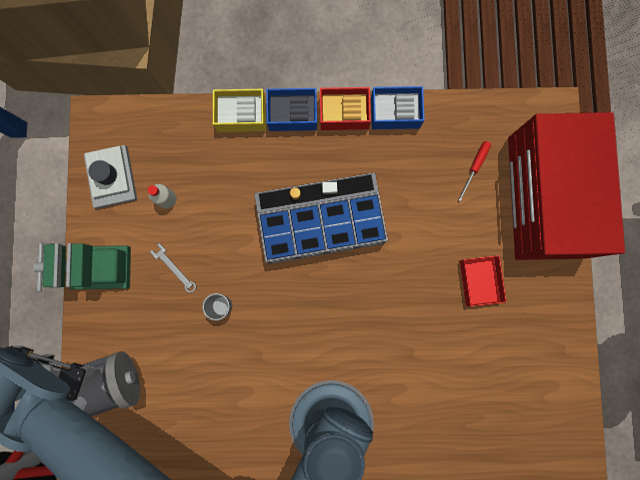

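View pics/scene0.png

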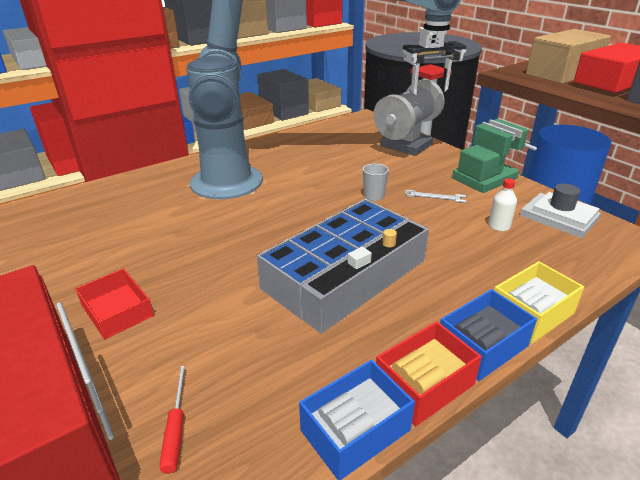

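Top view: the chest is centred near pixel (321,222). The four near pads lie at about (280,243) to (370,233) and the far pads at (275,221) to (364,206). The cup is at (216,307), nearest the arm's path. Next I measure the pads.

```bash
cat > h.py <<'E'
import numpy as np, cv2
from rig import r
def cast(c,uv,z):
    d=np.linalg.solve(c["K"],[uv[0],uv[1],1]); o=-c["R"].T@c["t"]; d=c["R"].T@d
    return o+d*(z-o[2])/d[2]
def pads(c,z=0.088):
    im=c["pixels"]; hsv=cv2.cvtColor(im,cv2.COLOR_RGB2HSV)
    m=((hsv[:,:,2]<75)).astype(np.uint8); m[:180]=0;m[262:]=0;m[:,:250]=0;m[:,395:]=0
    n,l,s,ce=cv2.connectedComponentsWithStats(m)
    return [(ce[i].round(1),s[i,4],cast(c,ce[i],z).round(4)) for i in range(1,n) if s[i,4]>60]
E
python3 - <<'E'
from h import *
c=r.camera("top")
for p in pads(c): print(p)
cv2.imwrite("pics/crop0.png",cv2.resize(c["pixels"][160:280,240:400,::-1],None,fx=5,fy=5,interpolation=cv2.INTER_CUBIC))
from scipy.spatial.transform import Rotation as Ro
o=r.get_obs();q=o["orientation"];print(Ro.from_quat([*q[1:],q[0]]).as_matrix().round(3))
E
```

```text
(array([313. , 192.9]), np.int32(1433), array([0.6254, 0.035 , 0.088 ]))
(array([364.7, 205. ]), np.int32(139), array([ 0.5897, -0.104 ,  0.088 ]))
(array([334.8, 210.2]), np.int32(144), array([ 0.5768, -0.0229,  0.088 ]))
(array([304.7, 215.5]), np.int32(145), array([0.5639, 0.0582, 0.088 ]))
(array([274.7, 220.8]), np.int32(146), array([0.551 , 0.1392, 0.088 ]))
(array([369.8, 232.6]), np.int32(146), array([ 0.5143, -0.1156,  0.088 ]))
(array([339.7, 237.9]), np.int32(145), array([ 0.5016, -0.0346,  0.088 ]))
(array([309.6, 243.2]), np.int32(148), array([0.4887, 0.0464, 0.088 ]))
(array([279.2, 248.5]), np.int32(150), array([0.4761, 0.1278, 0.088 ]))
[[-0.001  0.307  0.952]
 [-0.001  0.952 -0.307]
 [-1.    -0.001 -0.   ]]
```

View pics/crop0.png

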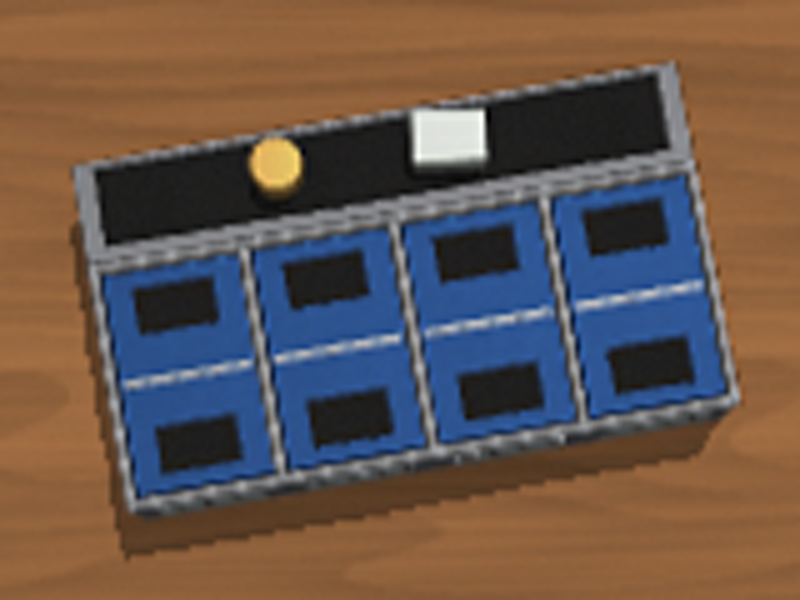

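```bash
python3 -m handwheel '{"travel":[[-0.15,0,0],[-0.15,0,0],[0,0,0],[0,0,0],[0,0,0],[0,0,0]],"twist":[[0,0,0],[0,0,0],[-0.056,0,0],[-0.056,0,0],[-0.056,0,0],[-0.056,0,0]],"claw":[94,94,94,94,94,94]}'
cat >> h.py <<'E'
from scipy.spatial.transform import Rotation as Ro
def to(p):
    o=r.get_obs();q=o["orientation"];M=Ro.from_quat([*q[1:],q[0]]).as_matrix()
    print("tcp",o["tool_pos"].round(4),"yaw z",np.degrees(np.arctan2(M[1,2],M[0,2])).round(2),"tilt",M[:,0].round(3),"F",o["contact_force"].round(1),"w",round(o["gripper_width"],4),"t",o["time_s"])
    d=M.T@(np.array(p)-o["tool_pos"]); print("tool delta mm",(d*1000).round(1),"frac",(d/0.15).round(3))
E
python3 -c "
from h import *
to([.476,.128,.15])"
```

```text
time_s: 0.75
tool_pos: [0.1985, 0.617, 0.2563]
orientation: [0.703, -0.064, 0.706, 0.06]
contact_force: [1.0, 0.5, -0.8]
gripper_width: 0.0937
tcp [0.1985 0.617  0.2563] yaw z 10.04 tilt [-0.003 -0.006 -1.   ] F [ 1.   0.5 -0.8] w 0.0937 t 0.75
tool delta mm [ 108.4 -529.3  188.5] frac [ 0.723 -3.528  1.257]
```

```bash
python3 -m handwheel '{"travel":[[0,-0.25,0.09],[0,-0.25,0.09],[0,-0.25,0.09],[0,-0.25,0.09],[0,-0.25,0.09],[0,-0.25,0.09],[0,-0.25,0.09],[0,-0.25,0.09],[0,-0.25,0.09],[0,-0.25,0.09],[0,-0.25,0.09],[0,-0.25,0.09],[0,-0.2,0.09],[0,0,0]],"twist":[[0,0,0],[0,0,0],[0,0,0],[0,0,0],[0,0,0],[0,0,0],[0,0,0],[0,0,0],[0,0,0],[0,0,0],[0,0,0],[0,0,0],[0,0,0],[0,0,0]],"claw":[94,94,94,94,94,0,0,0,0,0,0,0,0,0]}' 20
python3 -c "
from h import *
to([.476,.128,.11])"
```

```text
time_s: 2.15
tool_pos: [0.4628, 0.1581, 0.2541]
orientation: [0.702, -0.067, 0.707, 0.061]
contact_force: [-0.2, 0.9, -0.6]
gripper_width: 0.0252
tcp [0.4628 0.1581 0.2541] yaw z 10.4 tilt [-0.006 -0.009 -1.   ] F [-0.2  0.9 -0.6] w 0.0252 t 2.15
tool delta mm [144.3 -30.8   8.6] frac [ 0.962 -0.205  0.057]
```

```bash
python3 -m handwheel '{"travel":[[0,-0.1,0.03],[0,-0.1,0.03],[0.2,0,0],[0.2,0,0],[0.2,0,0],[0.2,0,0],[0.15,0,0],[0,0,0]],"twist":[[0,0,0],[0,0,0],[0,0,0],[0,0,0],[0,0,0],[0,0,0],[0,0,0],[0,0,0]],"claw":[0,0,0,0,0,0,0,0]}'
python3 -c "
from h import *
to([.476,.128,.085])"
```

```text
time_s: 2.95
tool_pos: [0.476, 0.1303, 0.1077]
orientation: [0.702, -0.067, 0.706, 0.063]
contact_force: [0.3, -0.2, 0.3]
gripper_width: 0.0006
tcp [0.476  0.1303 0.1077] yaw z 10.53 tilt [-0.005 -0.007 -1.   ] F [ 0.3 -0.2  0.3] w 0.0006 t 2.95
tool delta mm [22.7 -2.2 -0.3] frac [ 0.151 -0.014 -0.002]
```

Press in small 3 mm steps: contact is expected at TCP z of about 0.096.

```bash
python3 -m handwheel '{"travel":[[0.03,0,0],[0.03,0,0],[0.02,0,0],[0.02,0,0],[0.02,0,0]],"twist":[[0,0,0],[0,0,0],[0,0,0],[0,0,0],[0,0,0]],"claw":[0,0,0,0,0]}'
```

```text
time_s: 3.45
tool_pos: [0.4783, 0.1312, 0.0957]
orientation: [0.703, -0.068, 0.705, 0.063]
contact_force: [-15.0, -2.6, 30.9]
gripper_width: 0.0003
```

Flap 1 carries 31 N without giving, so its cell is full. On to flap 2.

```bash
python3 -m handwheel '{"travel":[[-0.1,0,0],[-0.05,0,0],[0,-0.2,0],[0,-0.2,0],[0,-0.16,0],[0,0,0]],"twist":[[0,0,0],[0,0,0],[0,0,0],[0,0,0],[0,0,0],[0,0,0]],"claw":[0,0,0,0,0,0]}'
python3 -c "
from h import *
to([.4887,.0464,.085])"
```

```text
time_s: 4.05
tool_pos: [0.4972, 0.0469, 0.1236]
orientation: [0.706, -0.069, 0.702, 0.064]
contact_force: [0.0, -0.3, -0.2]
gripper_width: 0.0003
tcp [0.4972 0.0469 0.1236] yaw z 10.8 tilt [ 0.008 -0.007 -1.   ] F [ 0.  -0.3 -0.2] w 0.0003 t 4.05
tool delta mm [38.6  1.4 -8.7] frac [ 0.257  0.009 -0.058]
```

```bash
python3 -m handwheel '{"travel":[[0.05,0,-0.06],[0.08,0,0],[0.04,0,0],[0.02,0,0],[0.02,0,0],[0.02,0,0]],"twist":[[0,0,0],[0,0,0],[0,0,0],[0,0,0],[0,0,0],[0,0,0]],"claw":[0,0,0,0,0,0]}'
```

```text
time_s: 4.65
tool_pos: [0.4881, 0.0463, 0.0957]
orientation: [0.704, -0.073, 0.704, 0.064]
contact_force: [-13.4, -2.4, 27.3]
gripper_width: 0.0004
```

Flap 2 is blocked as well (27 N at z 0.0957). On to flap 3.

```bash
python3 -m handwheel '{"travel":[[-0.1,0,0],[-0.05,0,0],[0,-0.2,0],[0,-0.2,0],[0,-0.16,0],[0,0,0]],"twist":[[0,0,0],[0,0,0],[0,0,0],[0,0,0],[0,0,0],[0,0,0]],"claw":[0,0,0,0,0,0]}'
python3 -c "
from h import *
to([.5016,-.0346,.085])"
```

```text
time_s: 5.25
tool_pos: [0.5039, -0.0339, 0.1176]
orientation: [0.703, -0.075, 0.704, 0.068]
contact_force: [-0.3, 0.2, 1.0]
gripper_width: 0.0004
tcp [ 0.5039 -0.0339  0.1176] yaw z 11.61 tilt [-0.001 -0.011 -1.   ] F [-0.3  0.2  1. ] w 0.0004 t 5.25
tool delta mm [32.6  0.1 -2.3] frac [ 0.218  0.001 -0.016]
```

```bash
python3 -m handwheel '{"travel":[[0.05,0,-0.015],[0.06,0,0],[0.03,0,0],[0.02,0,0],[0.02,0,0],[0.02,0,0]],"twist":[[0,0,0],[0,0,0],[0,0,0],[0,0,0],[0,0,0],[0,0,0]],"claw":[0,0,0,0,0,0]}'
```

```text
time_s: 5.85
tool_pos: [0.5016, -0.0321, 0.0849]
orientation: [0.703, -0.077, 0.703, 0.069]
contact_force: [0.4, -2.0, 4.1]
gripper_width: 0.0004
```

Flap 3 gives: z is 0.085 at only 4 N. I push it further down.

```bash
python3 -m handwheel '{"travel":[[0.025,0,0],[0.025,0,0],[0.025,0,0],[0.025,0,0],[0.025,0,0],[0.025,0,0]],"twist":[[0,0,0],[0,0,0],[0,0,0],[0,0,0],[0,0,0],[0,0,0]],"claw":[0,0,0,0,0,0]}'
python3 -c "
from h import *
to([.5016,-.0346,.060])"
```

```text
time_s: 6.45
tool_pos: [0.5019, -0.0314, 0.0611]
orientation: [0.703, -0.077, 0.703, 0.069]
contact_force: [-0.5, -0.9, 2.2]
gripper_width: 0.0005
tcp [ 0.5019 -0.0314  0.0611] yaw z 11.86 tilt [ 0.001 -0.011 -1.   ] F [-0.5 -0.9  2.2] w 0.0005 t 6.45
tool delta mm [ 1.2 -3.1 -0.9] frac [ 0.008 -0.02  -0.006]
```

```bash
python3 -m handwheel '{"travel":[[0.02,0,0],[0.01,0,0],[0,0,0],[-0.1,0,0],[-0.2,0,0],[-0.2,0,0],[-0.2,0,0],[-0.2,0,-0.2],[0,0,-0.3],[0,0,-0.3],[0,0,0]],"twist":[[0,0,0],[0,0,0],[0,0,0],[0,0,0],[0,0,0],[0,0,0],[0,0,0],[0,0,0],[0,0,0],[0,0,0],[0,0,0]],"claw":[0,0,0,0,0,0,0,0,0,0,0]}'
python3 - <<'E'
from h import *
to([.5,-.03,.06])
c=r.camera("top");s=r.camera("scene")
for p in pads(c): print(p)
a=cv2.resize(c["pixels"][160:280,240:400,::-1],(400,300),interpolation=cv2.INTER_CUBIC)
b=cv2.resize(s["pixels"][170:350,230:470,::-1],(400,300),interpolation=cv2.INTER_CUBIC)
cv2.imwrite("pics/after.png",np.hstack([a,b]))
cv2.imwrite("pics/sceneA.png",s["pixels"][:,:,::-1]);cv2.imwrite("pics/topA.png",c["pixels"][:,:,::-1])
E
```

```text
time_s: 7.55
tool_pos: [0.3768, -0.0537, 0.1925]
orientation: [0.698, -0.076, 0.709, 0.072]
contact_force: [0.8, 0.2, -0.2]
gripper_width: 0.0002
tcp [ 0.3768 -0.0537  0.1925] yaw z 11.98 tilt [-0.015 -0.007 -1.   ] F [ 0.8  0.2 -0.2] w 0.0002 t 7.55
tool delta mm [130.4  -1.9 127.6] frac [ 0.87  -0.013  0.85 ]
(array([313. , 192.9]), np.int32(1429), array([0.6254, 0.035 , 0.088 ]))
(array([333.6, 204.4]), np.int32(143), array([ 0.5928, -0.0202,  0.088 ]))
(array([364.7, 205. ]), np.int32(139), array([ 0.5897, -0.104 ,  0.088 ]))
(array([336. , 214.2]), np.int32(137), array([ 0.5658, -0.026 ,  0.088 ]))
(array([304.7, 215.5]), np.int32(145), array([0.5639, 0.0582, 0.088 ]))
(array([274.8, 220.7]), np.int32(146), array([0.5512, 0.1391, 0.088 ]))
(array([369.8, 232.6]), np.int32(141), array([ 0.5145, -0.1157,  0.088 ]))
(array([338.5, 234.2]), np.int32(118), array([ 0.5116, -0.0315,  0.088 ]))
(array([309.6, 243.2]), np.int32(147), array([0.4888, 0.0462, 0.088 ]))
(array([340.7, 241.5]), np.int32(85), array([ 0.4917, -0.0371,  0.088 ]))
(array([279.2, 248.4]), np.int32(146), array([0.4762, 0.1278, 0.088 ]))
```

View pics/after.png

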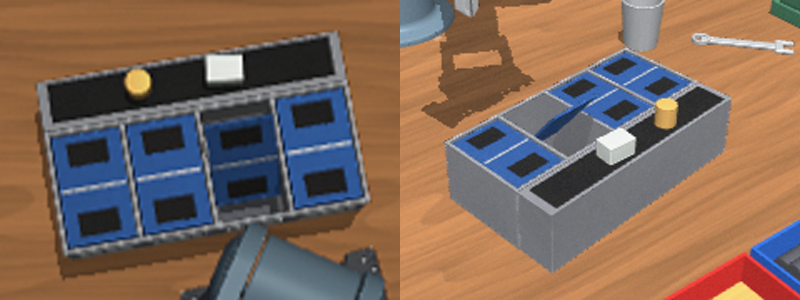

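View pics/topA.png

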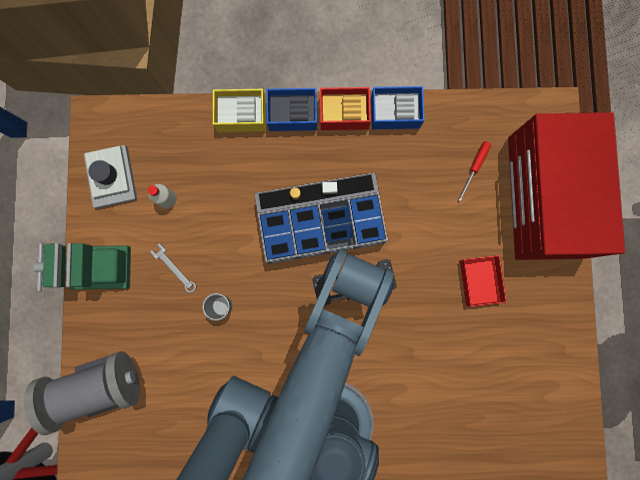

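Run:
```python
from h import *
c=r.camera("top")
mid=np.array([.5392,-.0288,.086]);ex=np.array([.988,.152,0])
for uv,s in(((336,214.2),1),((338.5,234.2),-1)):
    f=lambda th:np.linalg.norm(cast(c,uv,(mid+s*.038*np.array([0,0,np.sin(th)]))[2])-(mid+s*.038*(ex*np.cos(th)+[0,0,np.sin(th)])))
    ths=np.arange(0,1.2,.01);v=[f(t) for t in ths];i=int(np.argmin(v));print(ths[i],v[i])
print(r.get_obs()["qd"].round(4), r.get_obs()["contact_force"].round(2))
```

```text
0.93 0.0002172622115056455
0.87 0.0001545899958686256
[ 0.011   0.0408 -0.0286 -0.0011  0.0021  0.0007] [-0.09  0.17  0.77]
```

```bash
python3 -m handwheel '{"travel":[[0,0,0],[0,0,0],[0,0,0]],"twist":[[0,0,0],[0,0,0],[0,0,0]],"claw":[0,0,0]}'; python3 -c "
from rig import r
print(r.sign_off())"
```

```text
time_s: 8.0
tool_pos: [0.3821, -0.0535, 0.1919]
orientation: [0.696, -0.076, 0.71, 0.074]
contact_force: [0.4, -0.5, -0.3]
gripper_width: 0.0004
the job is handed in; nothing more can be done
None
```

Flap 3 covers the empty cell. I pushed its near end down and it stands wide open; the job was handed in at 8.0 s of the 58 s allowed.

**Finding it:** I pressed the near pads with closed fingertips. Flaps 1 and 2 held firm at about 31 N and 27 N. Flap 3 gave way at about 4 N. I did not press flap 4, since only one cell is empty.

**Last checks:** The top view puts flap 3 at 0.87 rad from its near pad and 0.93 rad from its far pad. The two differ slightly, but both agree with the 0.9 rad stop. The pads of flaps 1, 2 and 4 are within 0.3 mm of where they started, so those flaps are level. In the pictures the slug, billet and bench items look where they were, though I did not measure them. The arm was clear of the chest, with the wrist force under 1 N. No check failed.

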